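Set a spacer and hold the tile flush in the gluing jig

TASK

In the two-bay gluing jig each wooden tile lies a little short of a stop block. Without shifting the tiles, slide the upright spacer down into the gap between stop and tile in the one bay where the gap is wide enough, its foot fully down on the jig's plate, then push that tile against it, lined up, so that tile, spacer and stop are square and flush with no gap left. Finish while still holding the tile pressed firmly there, as if the glue were grabbing, and leave the other tile and the other things on the table as they are.

Things in the scene. Friction and masses are not known exactly. Their poses are not given: they have to be found in the camera images.
- jig: (all sizes here in mm) fixed plywood jig: a plate 240 (x) x 260 (y) x 15 thick with a fence along its far edge, 20 thick and 30 above the plate. Origin: centre of the plate's underside, on the table; +x points to the fence, whose near face is at x = +100; the bays are centred on y = +60 (left) and y = -60 (right). Its yaw varies by up to 15 degrees either way.
- stop_thin: aluminium stop block fixed against the fence in one of the two bays, 12 deep (it reaches 12 from this origin towards the tile, along its -x), 70 wide (y), 30 high, on the jig's plate; the origin is the middle of its rear lower edge, at the fence's face and on the plate's top; axes parallel to the jig's. Which bay it is in varies.
- stop_thick: aluminium stop block fixed against the fence in one of the two bays, 34 deep (it reaches 34 from this origin towards the tile, along its -x), 70 wide (y), 30 high, on the jig's plate; the origin is the middle of its rear lower edge, at the fence's face and on the plate's top; axes parallel to the jig's. Which bay it is in varies.
- tile_left_mid (a point): loose dark-wood tile in the left bay (the jig's +y half), a flat block 70 (its x, towards the fence) x 60 (y) x 25 high, about 90 g, lying on the jig's plate with its x axis pointing to the fence within 2 degrees; this point is its centre, 12.5 above the plate. The gap in this bay lies between its far face (35 from the point along +x) and the near face of the bay's stop; at the start it is 28 to 34 wide in one bay and 6 to 12 in the other.
- tile_right_mid (a point): loose dark-wood tile in the right bay (the jig's -y half), a flat block 70 (its x, towards the fence) x 60 (y) x 25 high, about 90 g, lying on the jig's plate with its x axis pointing to the fence within 2 degrees; this point is its centre, 12.5 above the plate. The gap in this bay lies between its far face (35 from the point along +x) and the near face of the bay's stop; at the start it is 28 to 34 wide in one bay and 6 to 12 in the other.
- spacer_mid (a point): loose dark-wood spacer, about 80 g, standing upright on the table beside the jig: 20 thick (its x) all the way up; foot 60 long (its y) and 30 high, above it a grip tab 30 long (y), 45 tall, in the middle; 75 high in all, so that the tab stands clear above tile and stop when the foot is down on the plate. This point is its centre, 37.5 above its underside. Either way round is the same.
- tile_left: the left tile again, given at the centre of its underside
- tile_right: the right tile again, given at the centre of its underside
- spacer: the spacer again, given at the centre of its underside
- offcut_long: dark wood offcut bar 110 x 40 x 22 high, lying on the table; origin at its underside; leave it alone
- offcut_short: light wood offcut block 60 x 45 x 30 high on the table; origin at its underside; leave it alone
- pencil: flat carpenter's pencil 170 x 14 x 8 high on the table; origin at its underside; leave it alone
- glue: standing yellow glue bottle, 60 in diameter, about 170 high; origin at its underside; leave it alone
- jar: standing jar with a steel lid, 70 in diameter, about 80 high; origin at its underside; leave it alone
- hammer: hammer lying on the table; origin at its underside; leave it alone
- tape: black tape measure 70 x 65 x 35 high on the table; origin at its underside; leave it alone
Not all that is in view belongs to the job. What is shaped like the tile_left but green or purple is not meant.

How it is judged (in metres and radians):
On the way:
1. the spacer stands in a gap, foot down on the plate, while neither tile has been shifted by more than 5 mm (((y of spacer_mid in the frame of tile_left_mid between -0.02 and 0.02 m and z of spacer_mid in the frame of tile_left_mid between 0.021 and 0.029 m and angle between spacer_mid's own z axis and vertical below 0.1 rad and distance of each of tile_right_mid, tile_left_mid from where it was at the start of the episode below 0.005 m and x of spacer_mid in the frame of tile_left_mid between 0.04 and 0.065 m) or (y of spacer_mid in the frame of tile_right_mid between -0.02 and 0.02 m and z of spacer_mid in the frame of tile_right_mid between 0.021 and 0.029 m and angle between spacer_mid's own z axis and vertical below 0.1 rad and distance of each of tile_left_mid, tile_right_mid from where it was at the start of the episode below 0.005 m and x of spacer_mid in the frame of tile_right_mid between 0.04 and 0.065 m))), for 0.2 s.
At the end, for the whole second after the job is handed in: The robot presses the wide bay's tile; tile on spacer and spacer on stop press with over 3 N each, faces together within 3 mm, square within 0.06 rad, spacer upright, foot down within 4 mm, centred on the tile within 20 mm; the other tile within 5 mm of its start (((y of spacer_mid in the frame of tile_left_mid between -0.02 and 0.02 m and z of spacer_mid in the frame of tile_left_mid between 0.021 and 0.029 m and angle between spacer_mid's own z axis and vertical below 0.1 rad and distance of tile_right_mid from where it was at the start of the episode below 0.005 m and x of spacer_mid in the frame of tile_left_mid between 0.042 and 0.048 m and angle between the x axis of tile_left_mid and the x axis of spacer_mid, either way round below 0.06 rad and angle between the x axis of tile_left_mid and the x axis of jig, either way round below 0.06 rad and z of tile_left_mid in the frame of jig between 0.024 and 0.031 m and contact force between tile_left and spacer above 3 N and contact force between any of the fingers, the arm and tile_left above 2 N and (contact force between spacer and stop_thin above 3 N or contact force between spacer and stop_thick above 3 N) and linear speed of tile_left below 0.01 m/s) or (y of spacer_mid in the frame of tile_right_mid between -0.02 and 0.02 m and z of spacer_mid in the frame of tile_right_mid between 0.021 and 0.029 m and angle between spacer_mid's own z axis and vertical below 0.1 rad and distance of tile_left_mid from where it was at the start of the episode below 0.005 m and x of spacer_mid in the frame of tile_right_mid between 0.042 and 0.048 m and angle between the x axis of tile_right_mid and the x axis of spacer_mid, either way round below 0.06 rad and angle between the x axis of tile_right_mid and the x axis of jig, either way round below 0.06 rad and z of tile_right_mid in the frame of jig between 0.024 and 0.031 m and contact force between tile_right and spacer above 3 N and contact force between any of the fingers, the arm and tile_right above 2 N and (contact force between spacer and stop_thin above 3 N or contact force between spacer and stop_thick above 3 N) and linear speed of tile_right below 0.01 m/s))); the arm keeps its last pose, push and grip.
It fails at once if a bystander is moved by more than 20 mm (distance of any of offcut_long, offcut_short, pencil, glue, jar, hammer, tape from where it was at the start of the episode above 0.02 m).
It also fails if it takes over 54 s, if anything falls off the work surface, if the arm or the gripper's body presses on something with over 40 N, if the wrist force passes 120 N, or if a joint passes its speed limit or range.

ROBOT

A 6-joint arm with a two-finger parallel gripper is mounted at the origin on the work surface. World frame = base frame: x ahead of the robot, y to its left, z up, the work surface at z = 0. Lengths are in m, angles in degrees, forces in N, time in s.
With the tool pointing down it reaches from about 0.4 to 0.825 m from the base axis. Payload 7 kg.
Tool frame: the origin (TCP) lies on the front face of the gripper's body, between the roots of the fingers; the fingertips stand 66 mm ahead of it and the grasp point (between the pads) lies 47 mm ahead of it; z points along the fingers, y is the line along which they close (so a half turn about z gives the same grasp; the last joint's range is limited). The gripper opens to 88 mm and grips with 3 to 60 N. Pads are 19 mm wide; open, the fingers measure 130 mm over their backs; the gripper's body (78 mm by 193 mm) begins 47 mm behind the grasp point.
Start: joints at [-47.378, 20.546, 0.682, 0, -70.136, -16.507], TCP at [0.297, -0.606, 0.292] pointing down, gripper open.
Joint ranges: [-176.03, 176.03], [-82.01, 121.73], [-58.28, 71.71], [-173.87, 95.51], [-174.79, -0.11], [-173.66, 173.66]. Speed limits (degrees/s): [136.94, 136.94, 172.46, 180, 180, 180].

INTERFACE

Orientations are given as [roll, pitch, yaw] about the fixed x, y, z axes, in that order (R = Rz(yaw) Ry(pitch) Rx(roll)).
In Python, from plant import ctrl gives the robot as it stands.
- The arm moves only by the tool send_rows, never from a script. Its argument "deltas" is a list of rows, each a list of 2 entries, a list of its own where there are three numbers: the shift along the tool's x, y, z each as a share of 800 mm, from -1 to 1, then the turn about the tool's z as a share of 90 degrees, from -1 to 1. A call has exactly 5 rows; each row is the pose to reach, as a shift and turn from the pose commanded when the call began, along the tool's axes at that moment; what a row does not reach only later rows make up. A row lasts 1/12 s, in which the tool goes at most 41.7 mm and 7.16 degrees, less where a joint would pass 70% of its speed; a pose out of reach is approached as far as the arm can. A call with a number of a shift or a turn outside -1 to 1 is refused whole. A call with a gripper value outside its range is refused whole. "gripper" is the opening, from 0 (shut) to 1 (fully open), set as the call begins (left out, the last holds). The fingers move at their own pace and stop on an object; the grip force is fixed at half the most. Time passes only in rows, so rows that repeat a pose let the fingers close, or fill a call up. It gives the time, the measured TCP pose, the force, the opening and the grip force at its end, in the units of the state.
- ctrl.get_obs(): the state, without advancing time (a new reading comes with each control period).
- ctrl.snapshot(name): name is "side" or "top" or "wrist"; returns a dict with "color" (480x640x3 uint8, red, green, blue), "vertical_fov" (degrees; the focal length in pixels is half the picture's height over the tangent of half this angle, whatever the lens; pixels are square), "cx", "cy" (the principal point, pixels), "rvec" (rotation vector, rad) and "tvec" (3), from world to camera coordinates, as OpenCV has them. Camera axes: x right, y down, z forward; pixel columns grow to the right and rows downward; lengths in m; the calibration is good to about 2 mm. A picture is of the moment at which its call begins. There is no depth.
- ctrl.close_job(): hands the job in; it is judged then, once.
Trained networks look in a picture, given as the dict that the camera call returned (one of the last four; its "shot" number tells which), for a name from the list of things; names that differ only in an ending like _2 or _b are one class to them, and where a whole thing is asked for, a point or a joint stands for the part that bears it (a point fixed in the world has none). Each returns a list of dicts, best first, with "conf" (0 to 1); they miss things now and then, are a little off and sometimes report something else, mostly with a low value. They report only what shows in the picture. A call takes as long as a camera call. They do not tell look-alikes from the thing itself.
- ctrl.boxes_of(picture, thing): "xy" ([column, row] as shares, 0 to 1, of the picture: columns of its width, rows of its height, amid what is visible of it).
- ctrl.cut_out(picture, thing): "pixels" (480x640 bool, what is visible of it) and "xy" ([column, row] as shares, 0 to 1, of the picture: columns of its width, rows of its height, amid what is visible of it).
The state is a dict: "clock": time; "joint_pos": joint angles; "qvel": joint speeds; "tau": joint torques, N m; "tool_pos": TCP position; "orientation": TCP orientation; "force": force on the tool from outside, world axes, zero at the start; "moment": the same for the moment, N m; "opening": finger opening in m; "gripper_force": force on a finger pad.
Only numpy, scipy, OpenCV 4.12 (cv2) and the standard library are available. Lean on these libraries where they do the work, as an engineer would, in place of code of your own. Each camera call takes 0.05 s, during which the arm holds its last target. There are 200 camera calls.

## Working session

There is one attempt and no reset: what is moved stays moved. The work goes in short steps, Python scripts to look and compute and a tool call to move; the robot and the scene stay as the last step left them, time stands still between calls to the robot, and variables do not carry over. Pictures are saved under pics/ and viewed, at most 10 in all, crops included, and the job is handed in when it is done.

Besides the shell and the picture viewer there is one more tool, called after "Call:" as a command line: name --argument value ..., lists and objects as JSON in quotes. send_rows: Moves the arm, as the interface text tells. Shift numbers are shares of 800 mm and turn numbers shares of 90 degrees, none past 1 either way. Its arguments: {"type":"object","properties":{"deltas":{"type":"array","items":{"type":"array"}},"gripper":{"type":"number"}},"required":["deltas"]}

```bash
mkdir -p pics; cat > h.py <<'E'
import numpy as np, cv2
from plant import ctrl
def cam(p):
    R=cv2.Rodrigues(np.array(p["rvec"],float))[0]; t=np.array(p["tvec"],float).ravel()
    f=240/np.tan(np.radians(p["vertical_fov"])/2); K=np.array([[f,0,p["cx"]],[0,f,p["cy"]],[0,0,1]])
    return R,t,K
def proj(p,X):
    R,t,K=cam(p); c=(np.atleast_2d(X)@R.T+t)@K.T; return c[:,:2]/c[:,2:]
def back(p,uv,z):
    R,t,K=cam(p); d=np.c_[np.atleast_2d(uv),np.ones(len(np.atleast_2d(uv)))]@np.linalg.inv(K).T@R
    C=-R.T@t; return C+d*((z-C[2])/d[:,2])[:,None]
E
python3 - <<'E'
from h import *
ims=[]
for n in ["top","side"]:
    p=ctrl.snapshot(n); ims.append(p["color"][:,:,::-1])
    cv2.imwrite(f"pics/{n}0.png",ims[-1])
    R,t,K=cam(p); print(n,-R.T@t,K[0,0],p.get("cx"),[k for k in p])
    for th in ["jig","tile_left","tile_right","spacer","stop_thin","stop_thick"]:
        for d in ctrl.cut_out(p,th)[:3]:
            uv=np.array(d["xy"])*[640,480]; print(th,round(d["conf"],2),uv.round(1),back(p,uv,.03).round(3)[0],d["pixels"].sum())
print(ctrl.get_obs())
E
```

```text
top [ 0.40038478 -0.0284903   1.3152447 ] 482.5423552026957 323.5954865980594 ['color', 'vertical_fov', 'cx', 'cy', 'rvec', 'tvec', 'shot']
jig 0.97 [314.4 238.4] [ 0.523 -0.009  0.03 ] 7130
tile_left 0.97 [256.6 309.5] [0.331 0.139 0.03 ] 648
tile_left 0.96 [400.8 198.9] [ 0.635 -0.24   0.03 ] 688
tile_left 0.58 [313.  234.5] [ 0.533 -0.005  0.03 ] 7102
tile_right 0.55 [341.  222.8] [ 0.566 -0.08   0.03 ] 613
spacer 0.52 [198.1 238.5] [0.515 0.301 0.03 ] 219
stop_thin 0.56 [297.9 189.7] [0.654 0.038 0.03 ] 161
stop_thick 0.63 [341.4 200.7] [ 0.626 -0.08   0.03 ] 357
stop_thick 0.36 [296.  212.9] [0.59  0.042 0.03 ] 636
side [-0.10935918  0.57084123  0.79642264] 479.2187118285257 319.45326273581867 ['color', 'vertical_fov', 'cx', 'cy', 'rvec', 'tvec', 'shot']
jig 0.85 [311.7 257. ] [0.52  0.024 0.03 ] 6211
tile_left 0.92 [326.9 334.8] [0.328 0.156 0.03 ] 1032
tile_left 0.82 [353.6 199.4] [ 0.614 -0.214  0.03 ] 471
tile_left 0.66 [287.6 249.2] [0.58  0.047 0.03 ] 695
tile_right 0.59 [326.6 228.3] [ 0.574 -0.075  0.03 ] 650
tile_right 0.42 [386.4 166.4] [ 0.663 -0.406  0.03 ] 1007
spac
[... 289 characters left out ...]
0.429 0.438 0.03 ] 1572
{'clock': 0.7, 'joint_pos': array([-4.73794069e+01,  2.05448204e+01,  6.81271186e-01, -3.17692112e-04,
       -7.01339702e+01, -1.65062009e+01]), 'qvel': array([ 0.06212141, -0.04422782,  0.01116227,  0.05757758,  0.02256866,
        0.00414001]), 'tau': array([-2.18967466e-04, -5.82167351e+01,  2.93243784e+01,  7.00118825e+00,
        1.24592232e-02, -1.06323841e-05]), 'tool_pos': array([ 0.29708035, -0.60608702,  0.2921724 ]), 'orientation': array([-1.79997707e+02,  9.91256988e-04, -1.53885716e+02]), 'force': array([-0.44654295,  0.27227697, -1.14858762]), 'moment': array([-0.01791557,  0.07475588,  0.03921671]), 'gripper_force': 0.0, 'opening': 0.08749571759014814}
```

View pics/top0.png

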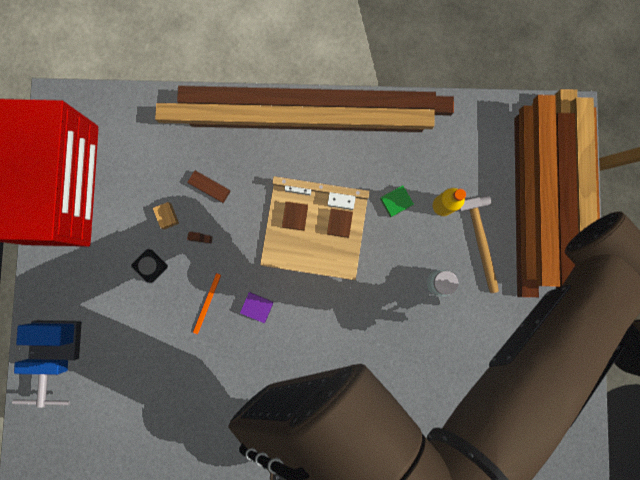

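View pics/side0.png

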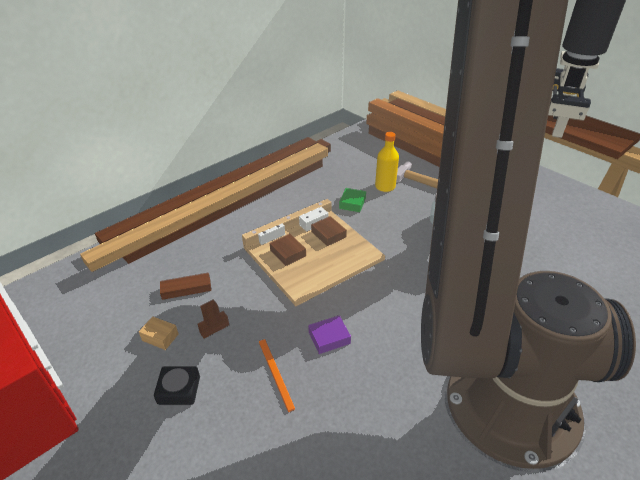

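The top view shows the jig near (314,232), with the left tile at (296,216), the right tile at (341,222), the thin stop at (298,189) in the left bay and the thick stop at (341,200) in the right bay. The wide gap is therefore in the left bay. The spacer stands at (199,238); the T shape at (212,320) in the side view is the only one of its kind. The green and purple tiles outside the jig are decoys. I'll start moving now.

Call:
send_rows --deltas '[[[-0.035,0.0355,-0.002],-0.078],[[-0.07,0.071,-0.004],-0.156],[[-0.105,0.1065,-0.006],-0.234],[[-0.14,0.142,-0.008],-0.312],[[-0.175,0.1775,-0.01],-0.39]]'

```text
clock: 1.12
tool_pos: [0.3604, -0.4153, 0.3003]
orientation: [-180.0, -0.0, -118.5]
force: [1.7, 0.4, -0.1]
opening: 0.0877
gripper_force: 0.0
```

```bash
cat >> h.py <<'E'
from scipy.spatial.transform import Rotation as Ro
def go(pos,yaw):
    o=ctrl.get_obs(); R=Ro.from_euler('xyz',o["orientation"],degrees=True).as_matrix()
    d=R.T@(np.array(pos)-o["tool_pos"]); dy=(yaw-o["orientation"][2]+180)%360-180
    print("t",round(o["clock"],2),"at",o["tool_pos"].round(4),o["orientation"].round(2),"F",o["force"].round(1),"op",round(o["opening"],4))
    print("shares",(d/.8).round(4),"turn",round(-dy/90,4),"rows",round(max(np.linalg.norm(d)/.0417,abs(dy)/7.16),1))
E
python3 -c "
from h import *
go([.48,.02,.32],-97.4)"
```

```text
t 1.12 at [ 0.3604 -0.4153  0.3003] [-179.99   -0.   -118.46] F [ 1.7  0.4 -0.1] op 0.0877
shares [-0.5497  0.1279 -0.0247] turn -0.234 rows 10.8
```

Call:
send_rows --deltas '[[[-0.05,0.0115,-0.002],-0.047],[[-0.1,0.023,-0.004],-0.094],[[-0.15,0.0345,-0.007],-0.141],[[-0.2,0.046,-0.009],-0.188],[[-0.25,0.0575,-0.011],-0.234]]'

```text
clock: 1.53
tool_pos: [0.4163, -0.2177, 0.3095]
orientation: [-179.9, 0.0, -97.5]
force: [1.6, 0.3, -0.1]
opening: 0.0875
gripper_force: 0.0
```

```bash
python3 -c "
from h import *
go([.48,.02,.32],-97.4)"
```

```text
t 1.53 at [ 0.4163 -0.2177  0.3095] [-179.93    0.    -97.52] F [ 1.6  0.3 -0.1] op 0.0875
shares [-0.305  -0.04   -0.0131] turn -0.0014 rows 5.9
```

Call:
send_rows --deltas '[[[-0.05,-0.0066,-0.002],0],[[-0.1,-0.013,-0.004],0],[[-0.15,-0.02,-0.007],0],[[-0.2,-0.026,-0.009],0],[[-0.25,-0.033,-0.011],0]]'

```text
clock: 1.95
tool_pos: [0.4693, -0.0228, 0.3185]
orientation: [-179.9, 0.0, -97.7]
force: [1.3, -0.5, -0.0]
opening: 0.0875
gripper_force: 0.0
```

```bash
python3 - <<'E'
from h import *
go([.48,.02,.32],-97.4)
p=ctrl.snapshot("wrist"); R,t,K=cam(p); print("cam",-R.T@t,R[2],K[0,0])
cv2.imwrite("pics/w1.png",p["color"][:,:,::-1])
q=ctrl.snapshot("top")
for pp in (p,q):
  for th in ["tile_left","tile_right","spacer","stop_thin","stop_thick","jig"]:
    for d in ctrl.cut_out(pp,th)[:3]:
        uv=np.array(d["xy"])*[640,480]; m=d["pixels"].astype(np.uint8)
        c=max(cv2.findContours(m,0,1)[0],key=cv2.contourArea)
        print(th,round(d["conf"],2),uv.round(1),back(pp,uv,.04).round(3)[0],"rect px",cv2.boxPoints(cv2.minAreaRect(c)).round(0).tolist())
E
```

```text
t 1.95 at [ 0.4693 -0.0228  0.3185] [-1.7992e+02  4.0000e-02 -9.7710e+01] F [ 1.3 -0.5 -0. ] op 0.0875
shares [-0.0549 -0.0061 -0.0019] turn -0.0034 rows 1.1
cam [ 0.45900088 -0.09840629  0.41096248] [ 0.03923127  0.27874579 -0.95956328] 415.3063006221071
tile_left 0.87 [104.1  14.2] [ 0.621 -0.195  0.04 ] rect px [[67.0, 0.0], [144.0, 0.0], [144.0, 36.0], [67.0, 36.0]]
tile_left 0.85 [217.4 265.5] [0.574 0.03  0.04 ] rect px [[172.0, 242.0], [252.0, 242.0], [252.0, 308.0], [172.0, 308.0]]
tile_left 0.73 [203.5 153.3] [ 0.565 -0.076  0.04 ] rect px [[160.0, 117.0], [246.0, 117.0], [246.0, 185.0], [160.0, 185.0]]
tile_right 0.74 [202.5 150.9] [ 0.565 -0.078  0.04 ] rect px [[159.0, 117.0], [246.0, 117.0], [246.0, 186.0], [159.0, 186.0]]
stop_thin 0.87 [142.  272.6] [0.647 0.027 0.04 ] rect px [[125.0, 244.0], [150.0, 241.0], [159.0, 307.0], [134.0, 311.0]]
jig 0.94 [269. 197.] [ 0.514 -0.029  0.04 ] rect px [[78.0, 74.0], [362.0, 74.0], [362.0, 325.0], [78.0, 325.0]]
tile_left 0.71 [256.8 309.8] [0.331 0.137 0.04 ] rect px [[239.0, 312.0], [249.0, 290.0], [274.0, 301.0], [264.0, 323.0
[... 164 characters left out ...]
8 -0.095  0.04 ] rect px [[348.0, 212.0], [351.0, 212.0], [351.0, 219.0], [348.0, 219.0]]
spacer 0.68 [194.9 237.2] [0.518 0.307 0.04 ] rect px [[187.0, 231.0], [207.0, 231.0], [207.0, 240.0], [187.0, 240.0]]
stop_thin 0.62 [298.1 189.5] [0.652 0.037 0.04 ] rect px [[284.0, 191.0], [285.0, 184.0], [311.0, 188.0], [309.0, 195.0]]
stop_thick 0.82 [345.  199.7] [ 0.628 -0.089  0.04 ] rect px [[327.0, 206.0], [329.0, 191.0], [356.0, 196.0], [354.0, 211.0]]
stop_thick 0.29 [445.7 200.1] [ 0.633 -0.359  0.04 ] rect px [[428.0, 198.0], [460.0, 182.0], [470.0, 203.0], [439.0, 219.0]]
jig 0.7 [353.2 211.2] [ 0.597 -0.111  0.04 ] rect px [[260.0, 264.0], [274.0, 176.0], [368.0, 190.0], [354.0, 279.0]]
```

View pics/w1.png

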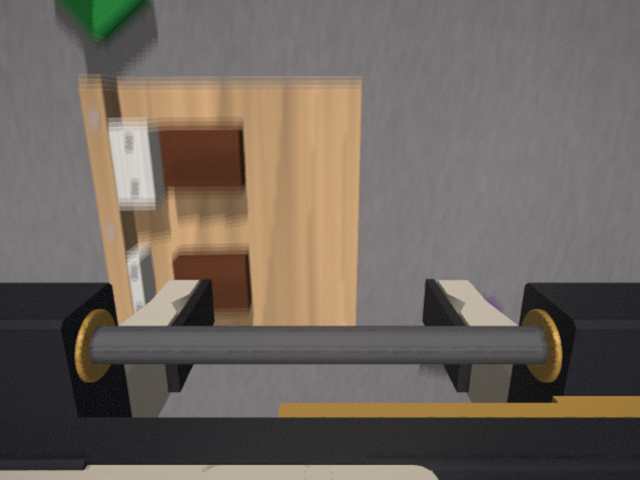

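Call:
send_rows --deltas '[[[-0.045,-0.005,0],0],[[-0.09,-0.01,0],0],[[-0.13,-0.01,0],0],[[-0.13,-0.01,0],0],[[-0.13,-0.01,0],0]]'

```text
clock: 3.07
tool_pos: [0.4914, 0.0783, 0.3174]
orientation: [180.0, -0.0, -97.6]
force: [-0.6, -0.2, 0.3]
opening: 0.0877
gripper_force: 0.0
```

```bash
python3 - <<'E'
from h import *
go([.50,.37,.32],-97.4)
p=ctrl.snapshot("wrist"); p=ctrl.snapshot("wrist"); R,t,K=cam(p); print("cam",-R.T@t)
np.save("w2.npy",p,allow_pickle=True)
im=p["color"][:,:,::-1]
cv2.imwrite("pics/w2.png",im)
for th in ["tile_left","stop_thin","jig"]:
    for d in ctrl.cut_out(p,th)[:2]:
        m=d["pixels"].astype(np.uint8); c=max(cv2.findContours(m,0,1)[0],key=cv2.contourArea)
        b=cv2.boxPoints(cv2.minAreaRect(c)); print(th,round(d["conf"],2),b.round(0).tolist(),back(p,b,.04).round(4)[:,:2].tolist())
E
```

```text
t 3.07 at [0.4914 0.0783 0.3174] [ 1.7997e+02 -3.0000e-02 -9.7600e+01] F [-0.6 -0.2  0.3] op 0.0877
shares [-0.3629  0.0376 -0.0034] turn -0.0023 rows 7.0
cam [0.48115032 0.00187089 0.41006083]
tile_left 0.96 [[169.0, 140.0], [254.0, 138.0], [255.0, 207.0], [170.0, 208.0]] [[0.6131, 0.0087], [0.5392, 0.0174], [0.5489, 0.0778], [0.6263, 0.0688]]
tile_left 0.61 [[436.0, 260.0], [459.0, 186.0], [526.0, 208.0], [503.0, 281.0]] [[0.3888, 0.1513], [0.3642, 0.0839], [0.3043, 0.1118], [0.326, 0.1817]]
stop_thin 0.67 [[120.0, 138.0], [146.0, 135.0], [156.0, 215.0], [130.0, 218.0]] [[0.6549, 0.0021], [0.632, 0.0025], [0.6409, 0.0736], [0.6651, 0.0734]]
jig 0.92 [[77.0, 0.0], [374.0, 0.0], [374.0, 253.0], [77.0, 253.0]] [[0.6603, -0.1076], [0.4254, -0.0759], [0.4459, 0.1368], [0.7233, 0.0994]]
```

View pics/w2.png

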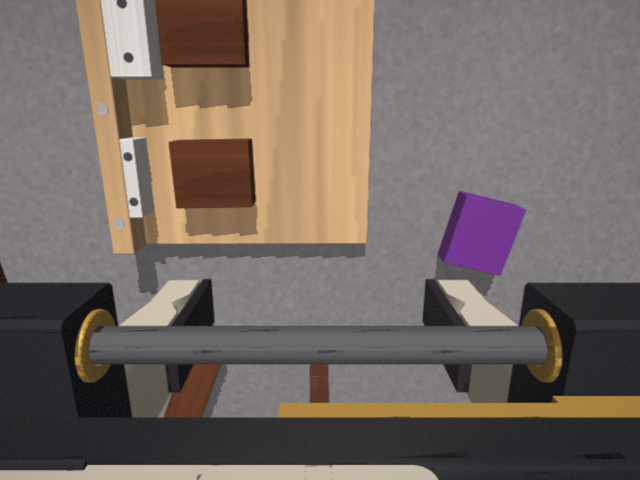

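```bash
cat >> h.py <<'E'
from scipy.optimize import minimize
def box(x0,x1,y0,y1,z0,z1): return np.array([[x,y,z] for x in(x0,x1) for y in(y0,y1) for z in(z0,z1)])
TILE=[box(-.035,.035,-.03,.03,0,.025)]; STOP=[box(-.012,0,-.035,.035,0,.03)]
SP=[box(-.01,.01,-.03,.03,0,.03),box(-.01,.01,-.015,.015,.03,.075)]
def fit(p,mask,parts,zb,x0,S=4,clip=None):
    M=cv2.resize(mask.astype(np.uint8),None,fx=S,fy=S,interpolation=cv2.INTER_NEAREST)
    def ras(v):
        c,s=np.cos(v[2]),np.sin(v[2]); I=np.zeros_like(M)
        for b in parts:
            X=b@np.array([[c,s,0],[-s,c,0],[0,0,1]])+[v[0],v[1],zb]
            uv=(proj(p,X)+.5)*S-.5
            cv2.fillConvexPoly(I,cv2.convexHull((uv*16).round().astype(np.int32)),1,shift=4)
        if clip is not None: I[clip*S:]=0
        return I
    def cost(u):
        I=ras(u*[.01,.01,.1]); return 1-(I&M).sum()/max(1,(I|M).sum())
    x0=np.array(x0)/[.01,.01,.1]; best=None
    for d in (0,.3,-.3):
        r=minimize(cost,x0,method="Nelder-Mead",options=dict(initial_simplex=np.vstack([x0]+[x0+e*(1+d) for e in np.eye(3)]),xatol=1e-3,fatol=1e-5))
        if best is None or r.fun<best.fun: best=r
        x0=best.x
    v=best.x*[.01,.01,.1]; print("fit",v[:2].round(4),"yaw",np.degrees(v[2]).round(2),"IoU",round(1-best.fun,3)); return v
E
python3 - <<'E'
from h import *
p=np.load("w2.npy",allow_pickle=True).item()
p=ctrl.snapshot("wrist")
ms={th:ctrl.cut_out(p,th)[0]["pixels"] for th in ["tile_left","stop_thin"]}
t=fit(p,ms["tile_left"],TILE,.015,[.58,.045,-.12])
s=fit(p,ms["stop_thin"],STOP,.015,[.66,.04,-.12])
c,s_=np.cos(s[2]),np.sin(s[2]); d=t[:2]-s[:2]
print("tile in stop frame",d[0]*c+d[1]*s_,-d[0]*s_+d[1]*c,"gap",-(d[0]*c+d[1]*s_)-.047)
# jig far-corner check: bottom-left region edges
im=p["color"]; g=ctrl.cut_out(p,"jig")[0]["pixels"]
# left plate side edge (y=+.13): lowest mask row per column
cols=np.arange(160,350); rows=np.array([np.where(g[:,c])[0].max() for c in cols]); k=np.polyfit(cols,rows,1,w=None)
W=back(p,np.c_[[170,340],np.polyval(k,[170,340])],.0); print("jig side edge yaw(z0)",np.degrees(np.arctan2(*(W[0]-W[1])[[1,0]])),W)
q=ctrl.snapshot("top")
for d in ctrl.cut_out(q,"spacer")[:2]: print(d["conf"],back(q,np.array(d["xy"])*[640,480],.03))
sp=[d for d in ctrl.cut_out(q,"spacer") if abs(d["xy"][0]*640-199)<15]
if sp: fit(q,sp[0]["pixels"],SP,0,[.51,.30,-.1],S=8)
E
```

```text
fit [0.5829 0.0439] yaw -6.59 IoU 0.983
fit [0.6581 0.0367] yaw -6.64 IoU 0.961
tile in stop frame -0.07558743547982383 -0.0015594316177300052 gap 0.028587435479823828
jig side edge yaw(z0) -7.364516192194989 [[0.65152517 0.11249803 0.        ]
 [0.47635812 0.13513795 0.        ]]
```

Call:
send_rows --deltas '[[[-0.048,0.005,0],0],[[-0.096,0.01,0],0],[[-0.144,0.015,0],0],[[-0.192,0.02,0],0],[[-0.24,0.025,0],0]]'

```text
clock: 4.08
tool_pos: [0.497, 0.2717, 0.318]
orientation: [-180.0, 0.0, -97.7]
force: [0.4, 0.4, 0.2]
opening: 0.0875
gripper_force: 0.0
```

Call:
send_rows --deltas '[[[-0.048,0.005,0],0],[[-0.096,0.01,0],0],[[-0.12,0.012,0],0],[[-0.12,0.012,0],0],[[-0.12,0.012,0],0]]'

```text
clock: 4.5
tool_pos: [0.5003, 0.3676, 0.3168]
orientation: [180.0, -0.1, -97.6]
force: [0.7, -0.7, -0.9]
opening: 0.0878
gripper_force: 0.0
```

```bash
python3 - <<'E'
from h import *
p=ctrl.snapshot("wrist");p=ctrl.snapshot("wrist"); go([.515,.31,.30],-97.4)
cv2.imwrite("pics/w3.png",p["color"][:,:,::-1])
for d in ctrl.cut_out(p,"spacer")[:2]:
    uv=np.array(d["xy"])*[640,480]; print(d["conf"],uv,back(p,uv,.03)); 
    for y in (-.1,.2): v=fit(p,d["pixels"],SP,0,[*back(p,uv,.03)[0,:2],y])
E
```

```text
t 4.6 at [0.5005 0.366  0.3175] [ 1.7998e+02 -3.0000e-02 -9.7730e+01] F [0.6 0.1 1. ] op 0.0877
shares [ 0.0669 -0.0274  0.022 ] turn -0.0036 rows 1.4
0.88 [290.112 128.496] [[0.51683977 0.30298603 0.03      ]]
fit [0.5192 0.2999] yaw -6.25 IoU 0.964
fit [0.5192 0.2999] yaw -6.32 IoU 0.964
```

View pics/w3.png

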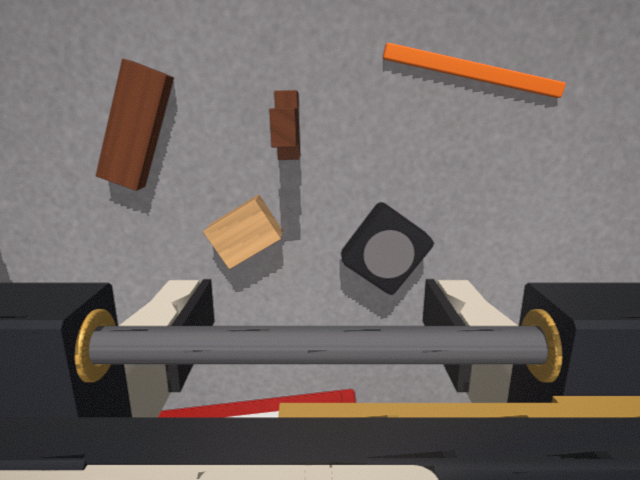

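The spacer stands at (285,125) in the wrist view, and it is the only T-shaped block. The light offcut at (243,230), the tape measure at (387,255), the dark offcut at (135,125) and the pencil at (475,70) are around it and lower than the fingertips will go. The fit puts the spacer at (0.519, 0.300) with yaw −6.3°.

Call:
send_rows --deltas '[[[0.02,-0.008,0.03],-0.004],[[0.04,-0.017,0.06],-0.008],[[0.06,-0.026,0.09],-0.012],[[0.0786,-0.0343,0.12],-0.016],[[0.0786,-0.0343,0.14],-0.016]]'

```text
clock: 5.07
tool_pos: [0.5191, 0.2965, 0.2042]
orientation: [179.9, -0.1, -96.4]
force: [-0.1, -1.0, -0.3]
opening: 0.0873
gripper_force: 0.0
```

```bash
python3 - <<'E'
from h import *
p=ctrl.snapshot("side"); go([.5192,.2999,.108],-96.3)
cv2.imwrite("pics/s4.png",cv2.resize(p["color"][220:420,100:340,::-1],None,fx=3,fy=3))
E
```

```text
t 5.12 at [0.5181 0.2967 0.2015] [179.77  -0.2  -96.49] F [-1.5 -0.6 -3.1] op 0.0877
shares [-0.0045 -0.0014  0.1168] turn -0.0022 rows 2.2
```

View pics/s4.png

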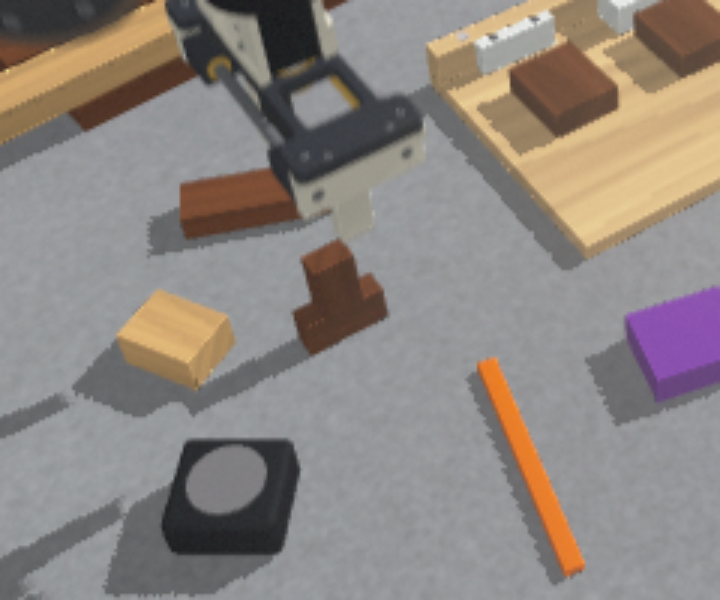

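The enlarged crop shows the T-shaped spacer at (340,300) directly under the open gripper, with the fingers clear of the offcuts. I'll go down and grip.

Call:
send_rows --deltas '[[[-0.0045,-0.001,0.04],-0.002],[[-0.0045,-0.001,0.08],-0.002],[[-0.0045,-0.001,0.11],-0.002],[[-0.0045,-0.001,0.117],-0.002],[[-0.0045,-0.001,0.117],-0.002]]'

```text
clock: 5.53
tool_pos: [0.5202, 0.3031, 0.1114]
orientation: [179.9, -0.1, -96.1]
force: [0.2, 1.1, 0.5]
opening: 0.0874
gripper_force: 0.0
```

Call:
send_rows --deltas '[[[0,0,0],0],[[0,0,0],0],[[0,0,0],0],[[0,0,0],0],[[0,0,0],0]]' --gripper 0

```text
clock: 5.95
tool_pos: [0.5208, 0.3043, 0.1133]
orientation: [-179.9, 0.1, -96.1]
force: [1.1, -0.3, 0.8]
opening: 0.0598
gripper_force: 0.0
```

Call:
send_rows --deltas '[[[0,0,0],0],[[0,0,0],0],[[0,0,0],0],[[0,0,0],0],[[0,0,0],0]]'

```text
clock: 6.37
tool_pos: [0.5205, 0.304, 0.1121]
orientation: [180.0, -0.0, -96.1]
force: [-0.1, 0.2, 0.5]
opening: 0.0267
gripper_force: 0.0
```

Call:
send_rows --deltas '[[[0,0,0],0],[[0,0,0],0],[[0,0,0],0],[[0,0,0],0],[[0,0,0],0]]'

```text
clock: 6.78
tool_pos: [0.5205, 0.3039, 0.1121]
orientation: [180.0, -0.0, -96.1]
force: [0.4, 0.2, -0.4]
opening: 0.0198
gripper_force: 30.0
```

Call:
send_rows --deltas '[[[0,0,-0.02],0],[[0,0,-0.05],0],[[0,0,-0.09],0],[[0,0,-0.12],0],[[0,0,-0.15],0]]'

```text
clock: 7.2
tool_pos: [0.5205, 0.3039, 0.2336]
orientation: [-180.0, 0.0, -96.1]
force: [0.9, -0.4, -1.5]
opening: 0.0199
gripper_force: 30.0
```

```bash
python3 - <<'E'
from h import *
p=ctrl.snapshot("wrist"); o=ctrl.get_obs();print(o["opening"],o["gripper_force"])
p=ctrl.snapshot("side"); cv2.imwrite("pics/s5.png",cv2.resize(p["color"][150:390,150:410,::-1],None,fx=2.3,fy=2.3))
# aim: gap centre
s=np.array([.6581,.0367]);y=np.radians(-6.8);ex=np.array([np.cos(y),np.sin(y)]);ey=np.array([-ex[1],ex[0]])
for th in (0,): c=np.array([.5829,.0439])+ex*(.035+.0143); print("gap centre",c)
go([*c,.235],-96.8)
E
```

```text
0.01964863950794185 29.977228939533234
gap centre [0.6318532  0.03806268]
t 7.3 at [0.5221 0.3052 0.2369] [-179.7     0.3   -96.06] F [ 0.4 -0.2 -1.2] op 0.0198
shares [ 0.3175 -0.1717  0.0015] turn 0.0082 rows 6.9
```

View pics/s5.png

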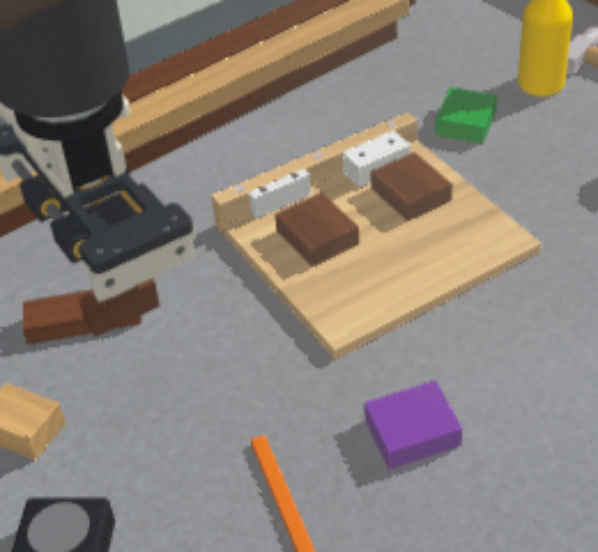

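The spacer is held, seen at (120,305) and lifted. The jig and both tiles are undisturbed. I'll carry it over the left gap.

Call:
send_rows --deltas '[[[0.045,-0.025,0],0.002],[[0.09,-0.05,0],0.004],[[0.135,-0.075,0],0.008],[[0.18,-0.1,0],0.008],[[0.225,-0.125,0],0.008]]'

```text
clock: 7.72
tool_pos: [0.6009, 0.1127, 0.2315]
orientation: [180.0, -0.0, -96.8]
force: [1.8, 1.2, -1.2]
opening: 0.02
gripper_force: 30.0
```

Call:
send_rows --deltas '[[[0.035,-0.02,0],0],[[0.065,-0.035,0],0],[[0.087,-0.0485,0],0],[[0.087,-0.0485,0],0],[[0.087,-0.0485,0],0]]'

```text
clock: 8.13
tool_pos: [0.6309, 0.0394, 0.2311]
orientation: [179.9, -0.0, -97.0]
force: [-0.4, -0.2, -0.2]
opening: 0.0199
gripper_force: 30.0
```

```bash
python3 - <<'E'
from h import *
go([.6319,.041,.15],-96.8)
p=ctrl.snapshot("wrist"); p=ctrl.snapshot("wrist");go([.6319,.041,.15],-96.8)
cv2.imwrite("pics/w6.png",p["color"][:,:,::-1])
np.save("w6.npy",p,allow_pickle=True)
for th in ["stop_thick","tile_right","tile_left","stop_thin","spacer"]:
    for d in ctrl.cut_out(p,th)[:2]: print(th,d["conf"],(np.array(d["xy"])*[640,480]).round(),d["pixels"].sum())
E
```

```text
t 8.13 at [0.6309 0.0394 0.2311] [ 1.7992e+02 -3.0000e-02 -9.6960e+01] F [-0.4 -0.2 -0.2] op 0.0199
shares [-0.0022 -0.0011  0.1013] turn -0.0018 rows 1.9
t 8.23 at [0.6307 0.0409 0.2315] [ 1.7995e+02 -1.0000e-02 -9.6840e+01] F [-1.2  0.  -0.8] op 0.0195
shares [-0.0003 -0.0016  0.1019] turn -0.0004 rows 2.0
stop_thick 0.73 [302.  48.] 5398
tile_right 0.88 [396.  38.] 9405
tile_left 0.66 [386. 213.] 8270
stop_thin 0.87 [287. 220.] 1735
spacer 0.68 [322. 271.] 6337
```

View pics/w6.png

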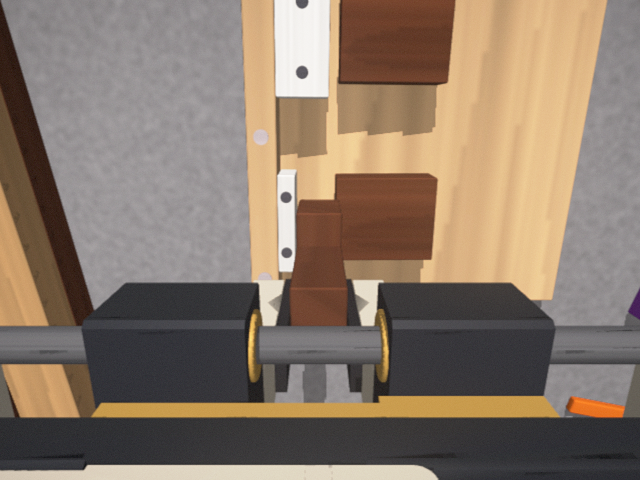

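```bash
python3 - <<'E'
from h import *
p=np.load("w6.npy",allow_pickle=True).item(); g=p["color"].astype(int)
R,t,K=cam(p);print("cam",-R.T@t)
for r in (185,195,205,240,255): print(r,g[r,288:348].sum(1)[::2].tolist())
y=np.radians(-6.8);ex=np.array([np.cos(y),np.sin(y)]);
f=lambda uv,z:(back(p,uv,z)[0,:2]@ex).round(4)
for r in (185,195,215): print("stop face",f([297.3,r],.045),"tile face",f([335.5,r],.04))
print("spacer L/R foot top",f([296,240],.15),f([344,240],.15),f([298,205],.12),f([342,205],.12))
print("tcp",np.array([.6309,.0405])@ex, "spacer from proj:",proj(p,box(-.01,.01,-.03,.03,0,.03)@Ro.from_euler('z',-6.8,degrees=True).as_matrix().T+[.6309,.037,.1195]).round(1).tolist())
E
```

```text
cam [ 0.62182927 -0.03539262  0.32382787]
185 [713, 714, 727, 565, 389, 541, 535, 542, 539, 547, 549, 552, 550, 552, 558, 569, 584, 596, 596, 593, 595, 597, 602, 507, 195, 244, 240, 251, 242, 248]
195 [283, 340, 715, 569, 402, 541, 544, 538, 550, 549, 553, 550, 547, 556, 559, 566, 588, 600, 598, 596, 603, 600, 593, 352, 185, 262, 255, 254, 252, 258]
205 [713, 710, 719, 578, 352, 350, 209, 228, 228, 225, 227, 238, 235, 234, 229, 235, 226, 226, 217, 227, 229, 226, 228, 227, 229, 222, 218, 240, 236, 238]
240 [707, 705, 713, 631, 292, 234, 243, 252, 249, 241, 252, 251, 243, 249, 226, 232, 230, 230, 227, 229, 229, 236, 232, 246, 237, 226, 213, 225, 218, 225]
255 [285, 316, 694, 630, 221, 231, 240, 225, 221, 236, 219, 217, 226, 216, 209, 209, 220, 212, 212, 215, 213, 210, 210, 218, 215, 213, 202, 210, 222, 226]
stop face 0.6355 tile face 0.6094
stop face 0.6356 tile face 0.6093
stop face 0.6358 tile face 0.6092
spacer L/R foot top 0.6312 0.6102 0.6316 0.6095
tcp 0.6216665783480009 spacer from proj: [[336.8, 199.5], [339.9, 213.9], [335.6, 308.2], [338.3, 337.3], [296.9, 199.6], [293.6, 214.0], [298.7, 308.3], [296.0, 337.4]]
```

Call:
send_rows --deltas '[[[0,-0.0028,0.02],0],[[0,-0.0028,0.045],0],[[0,-0.0028,0.07],0],[[0,-0.0028,0.084],0],[[0,-0.0028,0.084],0]]'

```text
clock: 8.9
tool_pos: [0.6318, 0.0404, 0.1622]
orientation: [179.8, -0.1, -96.8]
force: [-0.7, 0.2, -1.1]
opening: 0.0197
gripper_force: 30.0
```

```bash
python3 - <<'E'
from h import *
p=ctrl.snapshot("wrist"); p=ctrl.snapshot("wrist");go([.6319,.041,.127],-96.8)
np.save("w7.npy",p,allow_pickle=True)
cv2.imwrite("pics/w7.png",cv2.resize(p["color"][130:330,220:480,::-1],None,fx=3,fy=3))
E
```

```text
t 9.0 at [0.6335 0.0406 0.1653] [ 1.800e+02 -3.000e-02 -9.678e+01] F [-0.7  0.5 -0.3] op 0.0197
shares [-0.0003  0.0021  0.0478] turn 0.0002 rows 0.9
```

View pics/w7.png

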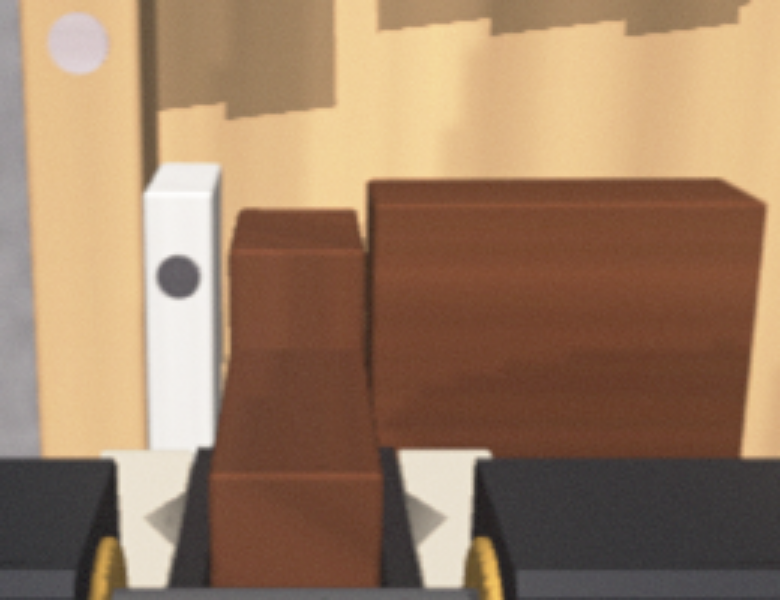

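The spacer foot (238–355 in the crop) sits between the stop face (220) and the tile face (368), centred within about 0.4 mm and square. I'll lower it.

Call:
send_rows --deltas '[[[0,-0.0005,0.008],0],[[0,-0.0005,0.018],0],[[0,-0.0005,0.028],0],[[0,-0.0005,0.036],0],[[0,-0.0005,0.042],0]]'

```text
clock: 9.42
tool_pos: [0.6333, 0.0402, 0.1303]
orientation: [180.0, -0.0, -96.8]
force: [-0.3, -0.6, -0.8]
opening: 0.02
gripper_force: 30.0
```

Call:
send_rows --deltas '[[[0,0,0.002],0],[[0,0,0.003],0],[[0,0,0.0045],0],[[0,0,0.0045],0],[[0,0,0.0045],0]]'

```text
clock: 9.83
tool_pos: [0.6338, 0.0404, 0.128]
orientation: [-180.0, 0.0, -96.8]
force: [-0.2, 0.4, -1.8]
opening: 0.0196
gripper_force: 30.0
```

Call:
send_rows --deltas '[[[0,0,0.0005],0],[[0,0,0.001],0],[[0,0,0.0015],0],[[0,0,0.0015],0],[[0,0,0.0015],0]]'

```text
clock: 10.25
tool_pos: [0.6338, 0.0404, 0.127]
orientation: [-180.0, 0.0, -96.8]
force: [-2.2, 0.3, 3.3]
opening: 0.0196
gripper_force: 30.0
```

```bash
python3 - <<'E'
from h import *
go([.6319,.041,.127],-96.8)
E
```

```text
t 10.25 at [0.6338 0.0404 0.127 ] [-1.7997e+02  1.0000e-02 -9.6810e+01] F [-2.2  0.3  3.3] op 0.0196
shares [-0.0005  0.0025  0.    ] turn -0.0002 rows 0.0
```

The spacer is in contact at the expected height, so I'll release it.

Call:
send_rows --deltas '[[[0,0,0],0],[[0,0,0],0],[[0,0,0],0],[[0,0,0],0],[[0,0,0],0]]' --gripper 0.5

```text
clock: 10.67
tool_pos: [0.6337, 0.0403, 0.1264]
orientation: [180.0, -0.0, -96.8]
force: [-0.0, 1.0, -0.9]
opening: 0.0426
gripper_force: 0.0
```

Call:
send_rows --deltas '[[[0,0,-0.01],0],[[0,0,-0.03],0],[[0,0,-0.06],0],[[0,0,-0.1],0],[[0,0,-0.14],0]]'

```text
clock: 11.08
tool_pos: [0.6333, 0.0401, 0.2398]
orientation: [179.9, -0.0, -96.8]
force: [1.2, 0.1, -0.2]
opening: 0.0439
gripper_force: 0.0
```

```bash
python3 - <<'E'
from h import *
p=ctrl.snapshot("wrist"); p=ctrl.snapshot("wrist");go([.52,.05,.24],-6.8)
cv2.imwrite("pics/w8.png",p["color"][:,:,::-1])
E
```

```text
t 11.18 at [0.6364 0.0407 0.2455] [-1.7944e+02  1.7000e-01 -9.6770e+01] F [ 0.3 -0.4 -0.8] op 0.0437
shares [0.0056 0.1459 0.0055] turn -0.9996 rows 12.6
```

View pics/w8.png

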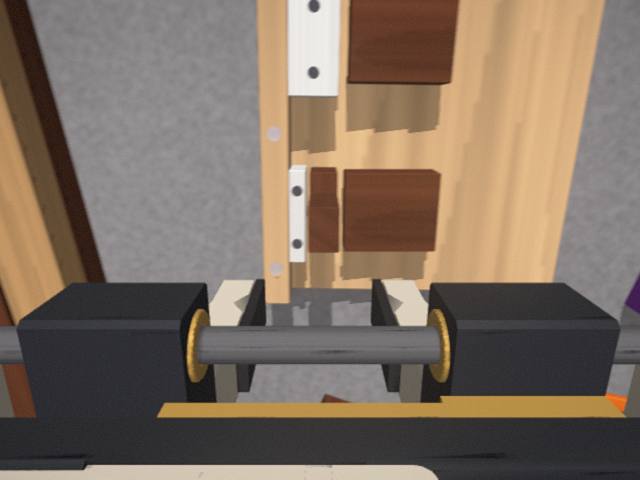

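The spacer stands upright at (323,210), between the thin stop (298,213) and the left tile (390,210). Neither tile has moved. Next I'll turn the gripper 90° with the fingers shut, behind the tile.

Call:
send_rows --deltas '[[[0,0.03,0],-0.078],[[0,0.06,0],-0.156],[[0,0.09,0],-0.234],[[0,0.12,0],-0.312],[[0,0.145,0],-0.39]]' --gripper 0

```text
clock: 11.6
tool_pos: [0.5171, 0.054, 0.239]
orientation: [-180.0, 0.0, -61.4]
force: [-0.6, 0.4, 1.1]
opening: 0.0161
gripper_force: 0.0
```

Call:
send_rows --deltas '[[[0,0,0],-0.078],[[0,0,0],-0.156],[[0,0,0],-0.234],[[0,0,0],-0.312],[[0,0,0],-0.39]]'

```text
clock: 12.02
tool_pos: [0.5185, 0.0541, 0.2392]
orientation: [-180.0, -0.0, -26.3]
force: [1.2, -0.2, 0.5]
opening: 0.0
gripper_force: 0.0
```

Call:
send_rows --deltas '[[[0,0,0],-0.078],[[0,0,0],-0.156],[[0,0,0],-0.22],[[0,0,0],-0.22],[[0,0,0],-0.22]]'

```text
clock: 12.43
tool_pos: [0.5186, 0.0541, 0.2389]
orientation: [-180.0, -0.0, -7.0]
force: [-0.1, 0.5, 0.3]
opening: 0.0004
gripper_force: 0.0
```

```bash
python3 - <<'E'
from h import *
p=ctrl.snapshot("wrist"); p=ctrl.snapshot("wrist")
go([.5184,.0517,.15],-6.8)
for th,m,z,x in [("tile_left",TILE,.015,[.583,.044,-.118]),("stop_thin",STOP,.015,[.658,.037,-.118]),("spacer",SP,.015,[.632,.038,-.118])]:
    for d in ctrl.cut_out(p,th)[:2]:
        uv=np.array(d["xy"])*[640,480]; print(th,round(d["conf"],2),uv.round(),back(p,uv,.04).round(3)); fit(p,d["pixels"],m,z,x)
E
```

```text
t 12.53 at [0.5185 0.0541 0.2388] [-1.7999e+02 -2.0000e-02 -7.0100e+00] F [-0.1 -0.6  0.5] op 0.0003
shares [0.0002 0.003  0.111 ] turn -0.0023 rows 2.1
tile_left 0.57 [319. 121.] [[0.587 0.045 0.04 ]]
fit [0.5836 0.044 ] yaw -6.61 IoU 0.98
stop_thin 0.62 [305.  12.] [[0.654 0.045 0.04 ]]
fit [0.6615 0.0367] yaw -5.08 IoU 0.679
spacer 0.57 [325.  42.] [[0.636 0.035 0.04 ]]
fit [0.633  0.0365] yaw -7.0 IoU 0.956
spacer 0.3 [110. 384.] [[0.402 0.24  0.04 ]]
fit [0.632 0.038] yaw -6.76 IoU 0.0
```

Call:
send_rows --deltas '[[[0,0.003,0.045],-0.002],[[0,0.003,0.09],-0.002],[[0,0.003,0.13],-0.002],[[0,0.003,0.165],-0.002],[[0,0.003,0.186],-0.002]]'

```text
clock: 13.1
tool_pos: [0.5169, 0.0511, 0.0869]
orientation: [179.9, 0.2, -6.7]
force: [-1.2, -0.2, -0.2]
opening: 0.0007
gripper_force: 0.0
```

Call:
send_rows --deltas '[[[0.002,0,0.0015],0],[[0.005,0,0.0015],0],[[0.009,0,0.0015],0],[[0.013,0,0.0015],0],[[0.017,0,0.0015],0]]'

```text
clock: 13.52
tool_pos: [0.533, 0.0505, 0.0901]
orientation: [-179.9, -0.1, -6.6]
force: [0.0, 0.3, 1.0]
opening: 0.0002
gripper_force: 0.0
```

Call:
send_rows --deltas '[[[0.002,0,0],0],[[0.004,0,0],0],[[0.006,0,0],0],[[0.008,0,0],0],[[0.01,0,0],0]]'

```text
clock: 13.93
tool_pos: [0.5395, 0.0491, 0.0886]
orientation: [180.0, 0.0, -6.7]
force: [-1.3, 0.8, 1.1]
opening: 0.0002
gripper_force: 0.7
```

```bash
cat > chk.py <<'E'
from h import *
p=ctrl.snapshot("wrist"); p=ctrl.snapshot("wrist")
go([.5184,.0517,.088],-6.8)
for n,P in (("w",p),("side",ctrl.snapshot("side"))):
  for th,m,z,x in [("tile_left",TILE,.015,[.588,.044,-.118]),("spacer",SP,.015,[.633,.038,-.118])]:
    for d in ctrl.cut_out(P,th)[:3]:
        uv=np.array(d["xy"])*[640,480]; b=back(P,uv,.04)[0]
        if np.hypot(*(b[:2]-x[:2]))<.05: print(n,th,round(d["conf"],2),end=" "); fit(P,d["pixels"],m,z,x)
E
python3 chk.py
```

```text
t 14.03 at [0.5398 0.0492 0.0885] [180.     0.    -6.65] F [-0.3  0.8 -0.4] op 0.0003
shares [-0.0269 -0.      0.0007] turn 0.0017 rows 0.5
w tile_left 0.63 fit [0.5859 0.0439] yaw -6.68 IoU 0.942
w spacer 0.72 fit [0.6335 0.0369] yaw -6.67 IoU 0.984
side tile_left 0.73 fit [0.5906 0.0645] yaw -37.86 IoU 0.251
```

Call:
send_rows --deltas '[[[0.001,0,0],0],[[0.002,0,0],0],[[0.003,0,0],0],[[0.004,0,0],0],[[0.005,0,0],0]]'

```text
clock: 14.7
tool_pos: [0.5435, 0.0486, 0.0885]
orientation: [180.0, 0.0, -6.7]
force: [-2.9, 0.1, 2.3]
opening: 0.0001
gripper_force: 1.2
```

Call:
send_rows --deltas '[[[0.0005,0,0],0],[[0.001,0,0],0],[[0.0015,0,0],0],[[0.002,0,0],0],[[0.0025,0,0],0]]'

```text
clock: 15.12
tool_pos: [0.5457, 0.0485, 0.0885]
orientation: [180.0, 0.0, -6.6]
force: [-1.2, 0.6, -0.2]
opening: 0.0005
gripper_force: 0.7
```

Call:
send_rows --deltas '[[[0.0005,0,0],0],[[0.001,0,0],0],[[0.0015,0,0],0],[[0.002,0,0],0],[[0.0025,0,0],0]]'

```text
clock: 15.53
tool_pos: [0.546, 0.0484, 0.0885]
orientation: [180.0, 0.2, -6.7]
force: [-11.1, 5.9, 8.6]
opening: 0.0004
gripper_force: 5.9
```

Call:
send_rows --deltas '[[[0.0005,0,0],0],[[0.001,0,0],0],[[0.001,0,0],0],[[0.001,0,0],0],[[0.001,0,0],0]]'

```text
clock: 15.95
tool_pos: [0.5461, 0.0484, 0.0884]
orientation: [180.0, 0.2, -6.7]
force: [-13.0, 6.2, 9.6]
opening: 0.0004
gripper_force: 6.8
```

```bash
python3 chk.py
```

```text
t 16.05 at [0.5461 0.0483 0.0884] [179.96   0.22  -6.67] F [-12.8   6.8  10. ] op 0.0008
shares [-0.0349 -0.0002  0.0007] turn 0.0015 rows 0.7
w tile_left 0.86 fit [0.5916 0.043 ] yaw -6.67 IoU 0.938
w spacer 0.76 fit [0.6368 0.0365] yaw -6.69 IoU 0.979
```

Call:
send_rows --deltas '[[[0.0003,0,0],0],[[0.0006,0,0],0],[[0.0009,0,0],0],[[0.0009,0,0],0],[[0.0009,0,0],0]]'

```text
clock: 16.72
tool_pos: [0.5462, 0.0483, 0.0884]
orientation: [179.9, 0.3, -6.7]
force: [-15.7, 8.2, 13.0]
opening: 0.0001
gripper_force: 8.4
```

Call:
send_rows --deltas '[[[0,0,0],0],[[0,0,0],0],[[0,0,0],0],[[0,0,0],0],[[0,0,0],0]]'

```text
clock: 17.13
tool_pos: [0.5462, 0.0483, 0.0884]
orientation: [179.9, 0.3, -6.7]
force: [-15.2, 8.1, 13.0]
opening: 0.0007
gripper_force: 8.4
```

```bash
python3 chk.py; python3 -c "
from h import *
p=ctrl.snapshot('wrist')
for d in ctrl.cut_out(p,'tile_left')[:1]: print(d['conf'])
o=ctrl.get_obs(); print(o['force'],o['moment'],o['qvel'].round(2))"
```

```text
t 17.23 at [0.5462 0.0483 0.0884] [179.95   0.29  -6.67] F [-16.1   8.4  12.7] op 0.0002
shares [-0.035  -0.0001  0.0007] turn 0.0014 rows 0.7
w tile_left 0.83 fit [0.5917 0.0432] yaw -6.76 IoU 0.943
side tile_left 0.68 fit [0.5988 0.0633] yaw -36.64 IoU 0.199
0.59
[-16.24644764   8.18839599  13.50324538] [2.93254345 5.82271339 0.14776998] [-0.02 -0.02 -0.04 -0.05 -0.09 -0.08]
```

```bash
python3 -c "
from plant import ctrl
print(ctrl.close_job())"
```

```text
the job is handed in; nothing more can be done
None
```

I handed the job in with the spacer seated in the left bay and the left tile pressed square against it and the thin stop at about 16 N; the other tile and the bystanders were not touched, but no verdict came back.

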